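# Check the spring scale with big knob weights

## Robot

A 6-joint arm with a two-finger parallel gripper is mounted at the origin on the work surface. World frame = base frame: x ahead of the robot, y to its left, z up, the work surface at z = 0. Lengths are in mm, angles in rad, forces in N, time in s.
With the tool pointing down it reaches from about 325 to 1000 mm from the base axis. Payload 5.1 kg.
Tool frame: the origin (TCP) lies at the very end of the fingers, on their centre line; the grasp point (between the pads) lies 19 mm behind it; z points along the fingers, y is the direction in which the jaws open and shut (so a half turn about z gives the same grasp; the last joint's range is limited). The gripper opens to 85 mm and grips with 20 to 120 N. Pads are 22 mm wide; open, the fingers measure 114 mm over their backs; the gripper's body (76 mm by 85 mm) begins 54 mm behind the grasp point. The pads swing forward as they close: fully open they stand 13 mm farther back than shut.
Start: joints at [1.087, 0.124, 1.65, -0, 1.367, -0.083], TCP at [253.62, 598.466, 231.322] pointing down, gripper open.
Joint ranges: [-2.61, 2.61], [-1.02, 2.33], [0.03, 2.71], [-1.35, 4.49], [0.32, 2.68], [-2.91, 2.91]. Speed limits (rad/s): [2.57, 2.57, 3.14, 3.14, 3.14, 3.14].

## Interface

Orientations are given as a rotation vector (axis times angle).
In Python, from plant import status, imaging, order, models gives the robot as it stands.
- The arm moves only by the tool send_rows, never from a script. Its argument "increments" is text: rows parted by semicolons, each of 6 numbers parted by spaces: the shift along the tool's x, y, z each as a share of 15 cm, from -1 to 1, then the turn, a rotation vector about the tool's x, y, z each as a share of pi/2 rad, from -1 to 1. A call has exactly 8 rows; each row is the pose to reach, as a shift and turn from the pose commanded when the call began, along the tool's axes at that moment; what a row does not reach only later rows make up. A row lasts 1/8 s, in which the tool goes at most 62.5 mm and 10.7 degrees, less where a joint would pass 70% of its speed; a pose out of reach is approached as far as the arm can. A call with a number of a shift or a turn outside -1 to 1 is refused whole. A call with a gripper value outside its range is refused whole. "hand" is the gripper's target within -1 to 1 (shut at 1, half-way at 0, fully open at -1), set as the call begins (left out, the last holds). The fingers move at their own pace and stop on an object; "grip_force" is the grip in N (left out, the last holds). Time passes only in rows, so rows that repeat a pose let the fingers close, or fill a call up. It gives the time, the measured TCP pose, the force and the opening at its end, in the units of the state.
- status.state(): the state, without advancing time (a new reading comes with each control period).
- imaging.read_camera(name): name is "side" or "top"; returns the picture (480x640x3 uint8, red, green, blue); there is no depth.
- imaging.calibration(name): a dict with "intrinsics" (3x3 intrinsics, pixels), "camera_from_world" (4x4, takes a point from world to camera coordinates). Camera axes: x right, y up, looking along -z (the intrinsics and any distortion apply to the point x, -y, -z); pixel columns grow to the right and rows downward; lengths in mm; the calibration is good to about 2 mm. A picture is of the moment at which its call begins. calibration takes no time and is no camera call.
- order.sign_off(): hands the job in, once; it reports no verdict.
Trained networks look in the newest picture that a camera, given by its name, has taken for a name from the list of things; names that differ only in an ending like _2 or _b are one class to them, and where a whole thing is asked for, a point or a joint stands for the part that bears it (a point fixed in the world has none). Each returns a list of dicts, best first, with "p" (0 to 1); they miss things now and then, are a little off and sometimes report something else, mostly with a low value. They report only what shows in the picture. A call takes as long as a camera call. They do not tell look-alikes from the thing itself.
- models.boxes_of(camera, query): "rect" ([centre column, centre row, width, height] in pixels, round what is visible of it).
- models.pinpoint(camera, query): "position" ([row, column] in pixels: a listed point, or the origin of a listed thing).
The state is a dict: "time_s": time; "qpos": joint angles; "joint_vel": joint speeds; "joint_torque": joint torques, N m; "tcp_pos": TCP position; "eef_rot": TCP orientation; "force": force on the tool from outside, world axes, zero at the start; "wrist_torque": the same for the moment, N m; "width": finger opening in mm.
Only numpy, scipy, OpenCV 4.12 (cv2) and the standard library are available. Lean on these libraries where they do the work, as an engineer would, in place of code of your own. Each camera call takes 0.05 s, during which the arm holds its last target. There are 200 camera calls.

## Task

Check the laboratory's spring scale: take the big steel knob weights, the largest of those on the bench, and set them upright on its pan one at a time, gently, letting go of each and letting the pan settle, until the pan's pointer has sunk level with the dark mark clamped on the upright white scale plate; then add no more.

Things in the scene. Friction and masses are not known exactly. Their poses are not given: they have to be found in the camera images.
- pan_centre (a point): centre of the top face of the scale's round aluminium pan: flat, 170 mm across inside, rim 5 mm high, over a cream housing 60 mm high. It stays level and moves only straight down, on a damped spring (0.33 N/mm, settles in 0.5 s): 120 mm above the bench when empty, about 15 mm lower per big weight wherever that stands on it, 52 mm lower at most. z is up; the white plate stands towards +x of this frame
- pointer (a point): tip of the black pointer fixed to the pan, which sinks with it beside the upright white scale plate: 10 mm below the pan's top face and 122 mm from its centre, on the +x side (away from the robot); 110 mm above the bench when the pan is empty. The plate's top is 136 mm above the bench
- mark (a point): the mark: nose of a dark steel rider clamped on the upright white plate, 80 mm above the bench, 30 mm below the pointer of the empty pan. It does not move on the plate. Two big weights bring the pointer level with it
- big_a_mid (a point): one of three alike big knob weights of bare stainless steel, about 500 g: cylinder 38 mm across, 52 mm high, with a narrow neck and a 24 mm knob on top, 72 mm high overall. This point lies on its axis half-way up (36 mm above its underside), on the cylinder, where it can be gripped; z is up. It starts upright on the bench (z = 0)
- big_b_mid (a point): one of three alike big knob weights of bare stainless steel, about 500 g: cylinder 38 mm across, 52 mm high, with a narrow neck and a 24 mm knob on top, 72 mm high overall. This point lies on its axis half-way up (36 mm above its underside), on the cylinder, where it can be gripped; z is up. It starts upright on the bench (z = 0)
- big_c_mid (a point): one of three alike big knob weights of bare stainless steel, about 500 g: cylinder 38 mm across, 52 mm high, with a narrow neck and a 24 mm knob on top, 72 mm high overall. This point lies on its axis half-way up (36 mm above its underside), on the cylinder, where it can be gripped; z is up. It starts upright on the bench (z = 0)
Things that resemble listed ones, but are neither listed nor needed, are in the scene too. What is shaped like the part that bears big_a_mid but green, red or yellow is not meant.

How it is judged (in metres and radians):
On the way:
1. one big weight alone stands upright on the pan, let go, and the pan has settled about half-way to the mark (pointer 9 to 21 mm above it) (((horizontal distance between big_a_mid and pan_centre below 0.085 m and z of big_a_mid in the frame of pan_centre between 0.03 and 0.042 m and angle between big_a_mid's own z axis and vertical below 0.17 rad) or (horizontal distance between big_b_mid and pan_centre below 0.085 m and z of big_b_mid in the frame of pan_centre between 0.03 and 0.042 m and angle between big_b_mid's own z axis and vertical below 0.17 rad) or (horizontal distance between big_c_mid and pan_centre below 0.085 m and z of big_c_mid in the frame of pan_centre between 0.03 and 0.042 m and angle between big_c_mid's own z axis and vertical below 0.17 rad)) and z of pointer in the frame of mark between 0.009 and 0.021 m and contact force between the fingers and anything else below 0.1 N), for 0.2 s.
At the end, for the whole second after the job is handed in: Two of the big weights stand upright (within about 10 degrees) on the pan, wholly let go, and the pointer rests level with the mark to within 7 mm up or down (z of pointer in the frame of mark between -0.007 and 0.007 m and (((horizontal distance between big_a_mid and pan_centre below 0.085 m and z of big_a_mid in the frame of pan_centre between 0.03 and 0.042 m and angle between big_a_mid's own z axis and vertical below 0.17 rad) and (horizontal distance between big_b_mid and pan_centre below 0.085 m and z of big_b_mid in the frame of pan_centre between 0.03 and 0.042 m and angle between big_b_mid's own z axis and vertical below 0.17 rad)) or ((horizontal distance between big_a_mid and pan_centre below 0.085 m and z of big_a_mid in the frame of pan_centre between 0.03 and 0.042 m and angle between big_a_mid's own z axis and vertical below 0.17 rad) and (horizontal distance between big_c_mid and pan_centre below 0.085 m and z of big_c_mid in the frame of pan_centre between 0.03 and 0.042 m and angle between big_c_mid's own z axis and vertical below 0.17 rad)) or ((horizontal distance between big_b_mid and pan_centre below 0.085 m and z of big_b_mid in the frame of pan_centre between 0.03 and 0.042 m and angle between big_b_mid's own z axis and vertical below 0.17 rad) and (horizontal distance between big_c_mid and pan_centre below 0.085 m and z of big_c_mid in the frame of pan_centre between 0.03 and 0.042 m and angle between big_c_mid's own z axis and vertical below 0.17 rad)))); the robot touches nothing.
It fails at once if the pan is driven far past the mark (pointer more than 18 mm below it), by pressing, dropping or overloading (z of pointer in the frame of mark below -0.018 m).
It also fails if it takes over 58 s, if anything falls off the work surface, if the arm or the gripper's body presses on something with over 40 N, if the wrist force passes 120 N, or if a joint passes its speed limit or range.

## Working session

There is one attempt and no reset: what is moved stays moved. The work goes in short steps, Python scripts to look and compute and a tool call to move; the robot and the scene stay as the last step left them, time stands still between calls to the robot, and variables do not carry over. Pictures are saved under pics/ and viewed, about 8 in all and at most 12, crops included, and the job is handed in when it is done.

Besides the shell and the picture viewer there is one more tool, called after "Request:" by a JSON object that holds its "name" and its "arguments". send_rows: Moves the arm, as the interface text tells. Shift numbers are shares of 15 cm and turn numbers shares of pi/2 rad, none past 1 either way. Its arguments: {"type":"object","properties":{"increments":{"type":"string"},"hand":{"type":"number"},"grip_force":{"type":"number"}},"required":["increments"]}

```bash
mkdir -p pics
cat > h.py <<'E'
import numpy as np, cv2
from plant import status, imaging, order, models
def ray(cam,u,v):
    c=imaging.calibration(cam);K=np.array(c["intrinsics"]);T=np.array(c["camera_from_world"])
    d=np.linalg.inv(K)@[u,v,1.];d=np.array([d[0],-d[1],-d[2]])
    R=T[:3,:3];return -R.T@T[:3,3],R.T@d
def atz(cam,u,v,z):
    o,d=ray(cam,u,v);return o+d*(z-o[2])/d[2]
def proj(cam,p):
    c=imaging.calibration(cam);K=np.array(c["intrinsics"]);T=np.array(c["camera_from_world"])
    q=T[:3,:3]@np.array(p,float)+T[:3,3];q=K@[q[0],-q[1],-q[2]];return q[:2]/q[2]
def save(cam,n):
    im=imaging.read_camera(cam);cv2.imwrite(f"pics/{n}.png",im[:,:,::-1]);return im
E
python3 - <<'E'
from h import *
np.set_printoptions(precision=1,suppress=True)
for c in("top","side"):
    save(c,c+"0")
    print(c,ray(c,320,240))
    for q,z in(("big_a_mid",36),("pan_centre",120),("pointer",110),("mark",80)):
        for d in models.pinpoint(c,q)[:7]:
            r,k=d["position"];print(q,round(d["p"],2),int(k),int(r),atz(c,k,r,z))
print(status.state())
E
```

```text
top (array([406.5,  79.6, 868.3]), array([ 0.2, -0. , -1. ]))
big_a_mid 0.94 274 170 [705.6 148.6  36. ]
big_a_mid 0.92 205 204 [637.4 277.   36. ]
big_a_mid 0.9 288 219 [609.2 119.7  36. ]
big_a_mid 0.62 248 210 [626.8 195.8  36. ]
pan_centre 0.87 501 237 [ 561.8 -246.5  120. ]
pointer 0.59 481 172 [ 681.  -223.4  110. ]
mark 0.67 478 178 [ 680.5 -228.9   80. ]
side (array([434.8, 789.2, 524.9]), array([ 0.1, -0.9, -0.5]))
big_a_mid 0.83 227 292 [711.5 146.5  36. ]
big_a_mid 0.72 259 316 [634.9 202.8  36. ]
big_a_mid 0.71 284 286 [613.7 110.2  36. ]
big_a_mid 0.66 242 344 [641.7 274.   36. ]
big_a_mid 0.6 385 315 [427.9 159.7  36. ]
pan_centre 0.66 338 176 [ 564.9 -242.4  120. ]
pointer 0.57 287 180 [ 683.1 -213.3  110. ]
mark 0.82 285 186 [ 697.9 -249.6   80. ]
{'time_s': 0.5, 'qpos': array([ 1.1,  0.1,  1.7, -0. ,  1.4, -0.1]), 'joint_vel': array([-0.,  0., -0.,  0., -0., -0.]), 'joint_torque': array([ -0. , -42.3, -36.5,  -0. ,   0. ,  -0. ]), 'tcp_pos': array([253.6, 598.4, 231.3]), 'eef_rot': array([-0.6, -3.1,  0. ]), 'force': array([0. , 0.2, 0.4]), 'wrist_torque': array([-0., -0.,  0.]), 'width': 85.6581292735895}
```

Run:
```python
import cv2,numpy as np
a=cv2.imread("pics/top0.png");b=cv2.imread("pics/side0.png")
cv2.imwrite("pics/t.png",a)
c=cv2.resize(a[140:290,180:380],(800,600),interpolation=cv2.INTER_CUBIC);cv2.imwrite("pics/tc.png",c)
c=cv2.resize(b[250:400,200:400],(800,600),interpolation=cv2.INTER_CUBIC);cv2.imwrite("pics/sc.png",c)
```

```text
(no output)
```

View pics/top0.png

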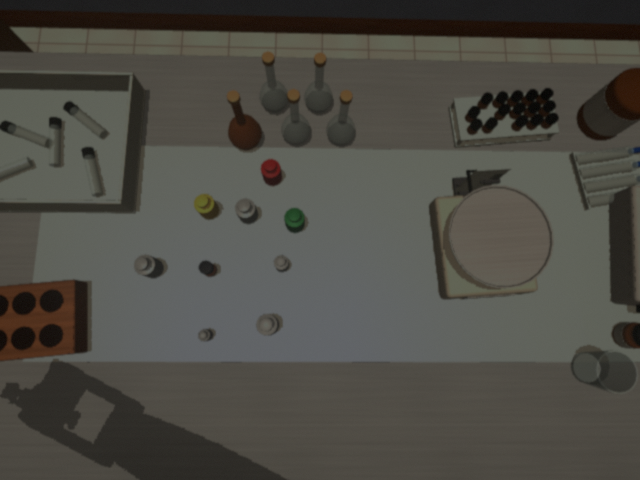

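View pics/sc.png

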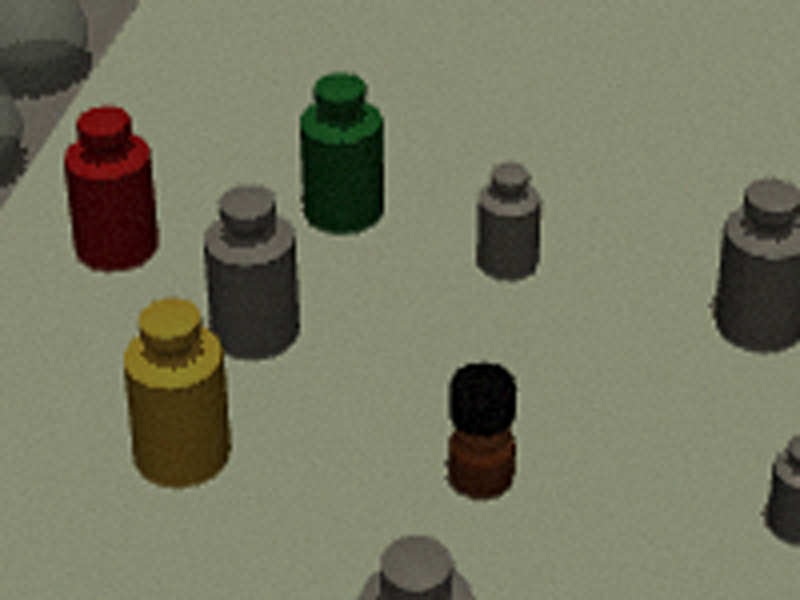

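The picture shows these look-alikes in the top view:
- **Coloured weights:** red (271,171), yellow (205,204) and green (294,219).
- **Small steel weights:** (281,263) and (205,335).
- **Bottle:** (207,268).
- **Big bare-steel weights:** (246,210), (146,265) and (267,324).

I'll use the two isolated big ones, (146,265) and (267,324), and check them closely.

```bash
cat >> h.py <<'E'
def rows(tgt):
    s=status.state();R=cv2.Rodrigues(np.array(s["eef_rot"],float))[0]
    return R.T@(np.array(tgt,float)-s["tcp_pos"])/150
E
python3 - <<'E'
from h import *
np.set_printoptions(precision=3,suppress=True)
top=cv2.imread("pics/top0.png");side=cv2.imread("pics/side0.png")
out=[]
def refine(u,v):
    # joint fit: knob centre from both views by eye-free grid: bright-on-dark edges are checked visually
    return atz("top",u,v,72)[:2]
def draw(img,cam,p,s,o):
    th=np.linspace(0,6.28,40)
    for r,z,col in((12,72,(0,255,255)),(19,52,(0,255,0)),(19,0,(255,255,0))):
        q=np.array([(proj(cam,(p[0]+r*np.cos(t),p[1]+r*np.sin(t),z))-o+.5)*s for t in th])
        cv2.polylines(img,[q.astype(int)],True,col,1)
for u,v in((144.5,264),(267,322)):
    p=refine(u,v);print(p)
    for cam,im in(("top",top),("side",side)):
        o=np.round(proj(cam,(*p,36))).astype(int)-[25,25]
        c=cv2.resize(np.clip(im[o[1]:o[1]+50,o[0]:o[0]+50]*1.6,0,255).astype(np.uint8),(300,300),interpolation=cv2.INTER_CUBIC)
        draw(c,cam,p,6,o);print(cam,o);out.append(c)
cv2.imwrite("pics/chk.png",np.vstack([np.hstack(out[:2]),np.hstack(out[2:])]))
print(cv2.Rodrigues(np.array(status.state()["eef_rot"]))[0])
E
```

```text
[518.381 368.484]
top [127 242]
side [283 379]
[419.217 152.165]
top [244 297]
side [365 288]
[[-0.921  0.39  -0.   ]
 [ 0.39   0.921 -0.   ]
 [-0.    -0.    -1.   ]]
```

View pics/chk.png

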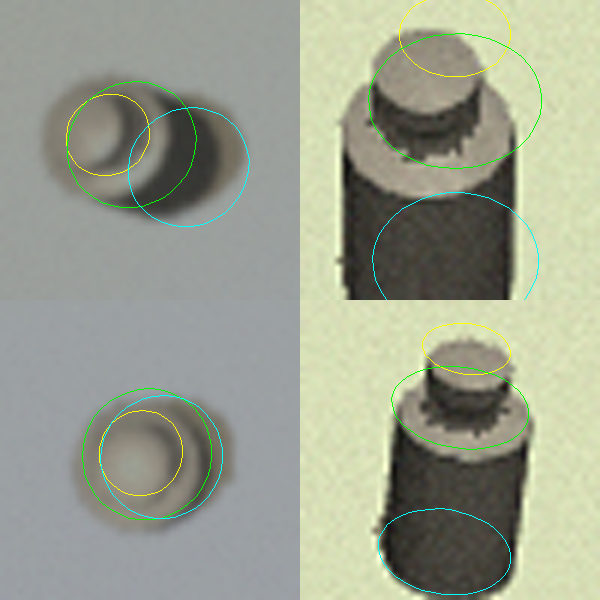

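The crop confirms both are big bare-steel weights. The overlays are a few mm off the knobs, so I'm refining the knob centres from both views.

Run:
```python
from h import *
from scipy.optimize import least_squares
np.set_printoptions(precision=3,suppress=True)
P={}
for n,t,s,z in(("B",(142.3,262.8),(303.7,388.8),72),("C",(265.7,322.7),(392.7,297),72),("pan",(501,237),(338,176),120)):
    print(n,atz("top",*t,z),atz("side",*s,z))
    r=least_squares(lambda p:np.r_[proj("top",p)-t,proj("side",p)-s],[500,100,72]);print(r.x,r.fun)
    P[n]=r.x
for z in (150,):print(rows([P["B"][0],P["B"][1],z]))
s=cv2.imread("pics/side0.png");cv2.imwrite("pics/pan.png",cv2.resize(s[140:290,240:440],(800,600),interpolation=cv2.INTER_CUBIC))
```

```text
B [520.471 372.456  72.   ] [522.724 377.3    72.   ]
[522.589 373.992  68.281] [-0.026 -0.893  0.64   0.138]
C [418.023 154.363  72.   ] [418.363 155.978  72.   ]
[418.187 154.464  70.915] [ 0.003 -0.087  0.083  0.01 ]
pan [ 562.274 -245.468  120.   ] [ 566.276 -242.1    120.   ]
[ 564.145 -246.455  117.833] [-0.034 -0.815  1.11   0.26 ]
[-2.235 -0.678  0.542]
```

View pics/pan.png

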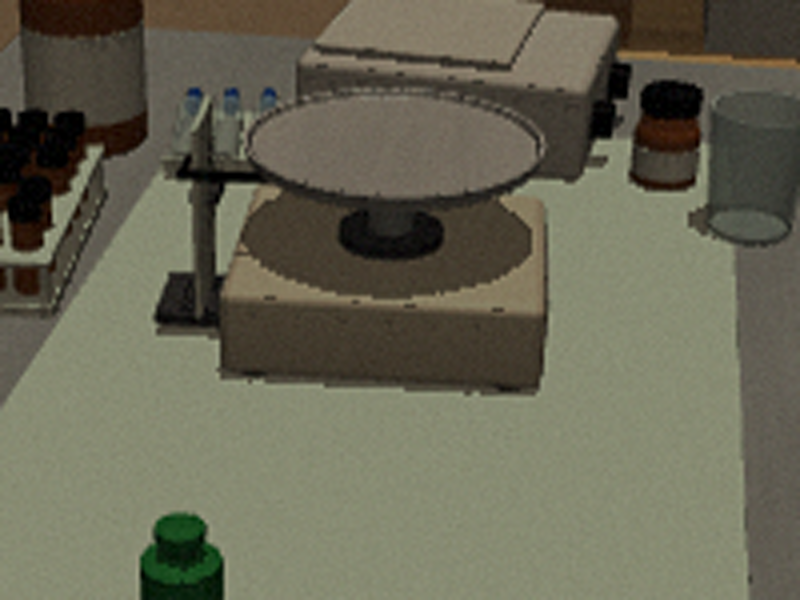

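The pan shows at side (339,176), with the pointer and mark at (287,182). Its world position is about (563.5, −245). Starting the approach to B at (521.5, 374.5).

Request:
{"name": "send_rows", "arguments": {"increments": "-0.1 -0.03 0 0 0 0;-0.25 -0.08 0.05 0 0 0;-0.4 -0.12 0.1 0 0 0;-0.55 -0.17 0.15 0 0 0;-0.7 -0.21 0.2 0 0 0;-0.8 -0.25 0.2 0 0 0;-0.9 -0.27 0.2 0 0 0;-1 -0.3 0.2 0 0 0", "hand": -1, "grip_force": 60}}

```text
time_s: 1.5
tcp_pos: [375.1, 498.3, 201.9]
eef_rot: [0.625, 3.078, 0.001]
force: [0.3, 0.0, -0.0]
width: 85.4
```

Request:
{"name": "send_rows", "arguments": {"increments": "-0.12 -0.03 0 0 0 0;-0.25 -0.08 0.05 0 0 0;-0.4 -0.12 0.1 0 0 0;-0.55 -0.17 0.15 0 0 0;-0.7 -0.21 0.2 0 0 0;-0.85 -0.25 0.2 0 0 0;-0.95 -0.28 0.2 0 0 0;-1 -0.3 0.2 0 0 0"}}

```text
time_s: 2.5
tcp_pos: [495.8, 398.0, 171.8]
eef_rot: [0.627, 3.078, 0.001]
force: [0.1, 0.3, 0.7]
width: 85.4
```

Run:
```python
from h import *
print(status.state()["tcp_pos"],rows([521.5,374.5,20]))
```

```text
[495.81946271 398.00824546 171.77362968] [-0.21857359 -0.07805095  1.01182715]
```

Request:
{"name": "send_rows", "arguments": {"increments": "-0.1 -0.04 0.1 0 0 0;-0.2 -0.07 0.2 0 0 0;-0.22 -0.08 0.35 0 0 0;-0.22 -0.08 0.5 0 0 0;-0.22 -0.08 0.65 0 0 0;-0.22 -0.08 0.8 0 0 0;-0.22 -0.08 0.92 0 0 0;-0.22 -0.08 1 0 0 0"}}

```text
time_s: 3.5
tcp_pos: [520.0, 374.5, 19.8]
eef_rot: [-0.625, -3.078, 0.001]
force: [-0.4, -0.4, -0.9]
width: 85.5
```

Request:
{"name": "send_rows", "arguments": {"increments": "0 0 0 0 0 0;0 0 0 0 0 0;0 0 0 0 0 0;0 0 0 0 0 0;0 0 0 0 0 0;0 0 0 0 0 0;0 0 0 0 0 0;0 0 0 0 0 0", "hand": 1}}

```text
time_s: 4.5
tcp_pos: [521.6, 375.4, 23.0]
eef_rot: [0.625, 3.076, 0.003]
force: [0.5, 0.8, 6.5]
width: 36.6
```

Run:
```python
from h import *
s=status.state();print(s["tcp_pos"],s["width"],s["force"])
im=save("side","g1");cv2.imwrite("pics/g1c.png",cv2.resize(im[250:480,200:440],None,fx=2.5,fy=2.5)[:,:,::-1])
```

```text
[521.62554459 375.41324082  23.03522706] 36.61631588149348 [0.45901795 0.80109237 6.51525449]
```

View pics/g1c.png

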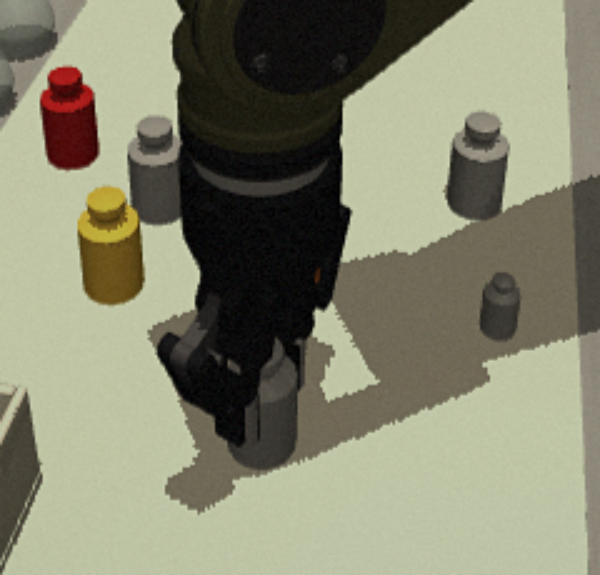

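Gripped: the width reads 36.6 mm. Next I lift and carry it.

Request:
{"name": "send_rows", "arguments": {"increments": "0 0 -0.07 0 0 0;0 0 -0.2 0 0 0;0 0 -0.4 0 0 0;0 0 -0.6 0 0 0;0 -0.05 -0.8 0 0 0;-0.05 -0.15 -0.92 0 0 0;-0.13 -0.28 -1 0 0 0;-0.21 -0.43 -1 0 0 0"}}

```text
time_s: 5.55
tcp_pos: [524.7, 301.1, 172.1]
eef_rot: [0.626, 3.078, 0.0]
force: [0.0, -0.5, -4.6]
width: 36.2
```

Request:
{"name": "send_rows", "arguments": {"increments": "-0.08 -0.14 -0.02 0 0 0;-0.16 -0.28 -0.04 0 0 0;-0.24 -0.42 -0.06 0 0 0;-0.32 -0.56 -0.08 0 0 0;-0.4 -0.7 -0.1 0 0 0;-0.48 -0.82 -0.1 0 0 0;-0.54 -0.92 -0.1 0 0 0;-0.6 -1 -0.1 0 0 0"}}

```text
time_s: 6.55
tcp_pos: [548.2, 128.2, 185.7]
eef_rot: [-0.627, -3.077, 0.001]
force: [-0.2, -0.4, -5.5]
width: 36.3
```

Request:
{"name": "send_rows", "arguments": {"increments": "-0.08 -0.14 0 0 0 0;-0.16 -0.28 0 0 0 0;-0.24 -0.42 0 0 0 0;-0.32 -0.56 0 0 0 0;-0.4 -0.7 0 0 0 0;-0.48 -0.82 0 0 0 0;-0.54 -0.92 0 0 0 0;-0.6 -1 0 0 0 0"}}

```text
time_s: 7.55
tcp_pos: [573.1, -44.4, 186.2]
eef_rot: [-0.626, -3.078, -0.0]
force: [-1.3, 0.0, -4.9]
width: 36.5
```

Run:
```python
from h import *
s=status.state();print(s["tcp_pos"],s["width"],s["force"],rows([597,-259,180]))
```

```text
[573.08540353 -44.42608623 186.22905206] 36.49869136218456 [-1.27673962  0.04773989 -4.87861827] [-0.70512766 -1.2548114   0.04117646]
```

Request:
{"name": "send_rows", "arguments": {"increments": "-0.08 -0.14 0 0 0 0;-0.16 -0.28 0 0 0 0;-0.24 -0.42 0 0 0 0;-0.32 -0.56 0 0 0 0;-0.4 -0.7 0 0 0 0;-0.48 -0.82 0 0 0 0;-0.54 -0.93 0 0 0 0;-0.57 -1 0 0 0 0"}}

```text
time_s: 8.55
tcp_pos: [593.3, -216.2, 186.3]
eef_rot: [-0.626, -3.078, -0.0]
force: [-0.3, 0.5, -4.5]
width: 36.2
```

Request:
{"name": "send_rows", "arguments": {"increments": "-0.05 -0.08 0 0 0 0;-0.1 -0.16 0 0 0 0;-0.13 -0.23 0 0 0 0;-0.14 -0.25 0 0 0 0;-0.14 -0.25 0 0 0 0;-0.14 -0.25 0 0 0 0;-0.14 -0.25 0 0 0 0;-0.14 -0.25 0 0 0 0"}}

```text
time_s: 9.55
tcp_pos: [597.9, -257.4, 186.4]
eef_rot: [0.625, 3.079, -0.0]
force: [0.1, 0.4, -4.4]
width: 36.5
```

Run:
```python
from h import *
s=status.state();print(s["tcp_pos"],s["width"],s["force"],rows([597,-259,143]))
im=save("side","p1");cv2.imwrite("pics/p1c.png",cv2.resize(im[60:260,220:460],None,fx=2.5,fy=2.5)[:,:,::-1])
```

```text
[ 597.9049017  -257.42483183  186.39595728] 36.46065622124849 [ 0.08156385  0.37297182 -4.37893658] [ 0.00147529 -0.01201448  0.28930663]
```

View pics/p1c.png

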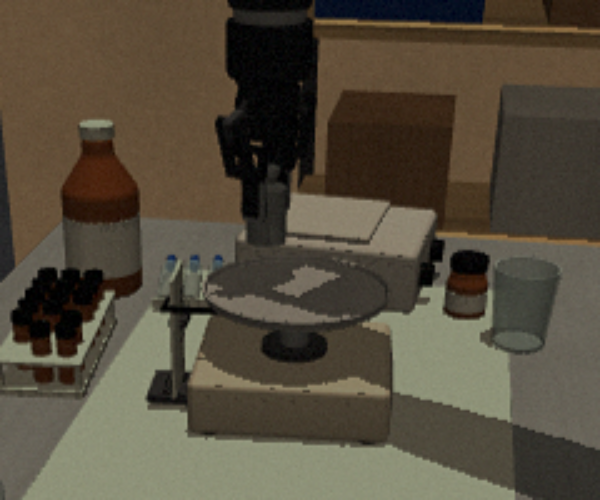

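Weight B hangs upright over the pan. I'll lower it slowly so that the pan takes about 12 mm.

Request:
{"name": "send_rows", "arguments": {"increments": "0 0 0.05 0 0 0;0 0 0.11 0 0 0;0 0 0.17 0 0 0;0 0 0.22 0 0 0;0 0 0.26 0 0 0;0 0 0.3 0 0 0;0 0 0.33 0 0 0;0 0 0.36 0 0 0"}}

```text
time_s: 10.6
tcp_pos: [598.0, -257.8, 132.9]
eef_rot: [0.625, 3.078, -0.0]
force: [-2.4, 1.6, -0.6]
width: 36.4
```

Request:
{"name": "send_rows", "arguments": {"increments": "0 0 0 0 0 0;0 0 0 0 0 0;0 0 0 0 0 0;0 0 0 0 0 0;0 0 0 0 0 0;0 0 0 0 0 0;0 0 0 0 0 0;0 0 0 0 0 0"}}

```text
time_s: 11.6
tcp_pos: [598.0, -257.8, 132.4]
eef_rot: [0.625, 3.078, -0.0]
force: [-1.2, 0.5, -2.0]
width: 36.5
```

Request:
{"name": "send_rows", "arguments": {"increments": "0 0 0.01 0 0 0;0 0 0.02 0 0 0;0 0 0.03 0 0 0;0 0 0.03 0 0 0;0 0 0.03 0 0 0;0 0 0.03 0 0 0;0 0 0.03 0 0 0;0 0 0.03 0 0 0"}}

```text
time_s: 12.6
tcp_pos: [598.0, -257.8, 127.9]
eef_rot: [0.625, 3.078, -0.0]
force: [-0.6, 0.4, 0.8]
width: 36.0
```

Request:
{"name": "send_rows", "arguments": {"increments": "0 0 0 0 0 0;0 0 0 0 0 0;0 0 0 0 0 0;0 0 0 0 0 0;0 0 0 0 0 0;0 0 0 0 0 0;0 0 0 0 0 0;0 0 0 0 0 0", "hand": -1}}

```text
time_s: 13.6
tcp_pos: [597.9, -257.7, 127.8]
eef_rot: [0.625, 3.079, -0.0]
force: [0.0, -0.6, -0.5]
width: 85.3
```

Request:
{"name": "send_rows", "arguments": {"increments": "0 0 -0.05 0 0 0;0 0 -0.15 0 0 0;0 0 -0.25 0 0 0;0 0 -0.35 0 0 0;0 0 -0.45 0 0 0;0 0 -0.55 0 0 0;0 0 -0.65 0 0 0;0 0 -0.75 0 0 0"}}

```text
time_s: 14.6
tcp_pos: [597.8, -257.7, 241.3]
eef_rot: [-0.625, -3.079, 0.0]
force: [0.8, -0.2, 0.5]
width: 85.3
```

Run:
```python
from h import *
s=status.state();print(s["tcp_pos"],s["width"],s["force"],rows([418,155,120]))
im=save("side","p2");cv2.imwrite("pics/p2c.png",cv2.resize(im[60:260,220:460],None,fx=2.5,fy=2.5)[:,:,::-1])
for q,z in(("pan_centre",105),("pointer",95),("mark",80)):
  for d in models.pinpoint("side",q)[:2]:print(q,d,atz("side",*d["position"][::-1],z))
```

```text
[ 597.8299941  -257.69513702  241.29263596] 85.32535236233342 [ 0.83115486 -0.22526129  0.47541235] [2.17727015 2.0655054  0.8086918 ]
pan_centre {'position': [184.5, 335.1], 'p': 0.81} [ 570.33062271 -224.88204632  105.        ]
pointer {'position': [182.2, 284.6], 'p': 0.97} [ 696.89841778 -240.00688464   95.        ]
mark {'position': [188.9, 285.4], 'p': 0.62} [ 693.9181418  -234.23799523   80.        ]
mark {'position': [184.8, 336.9], 'p': 0.39} [ 573.69809458 -284.18140061   80.        ]
```

View pics/p2c.png

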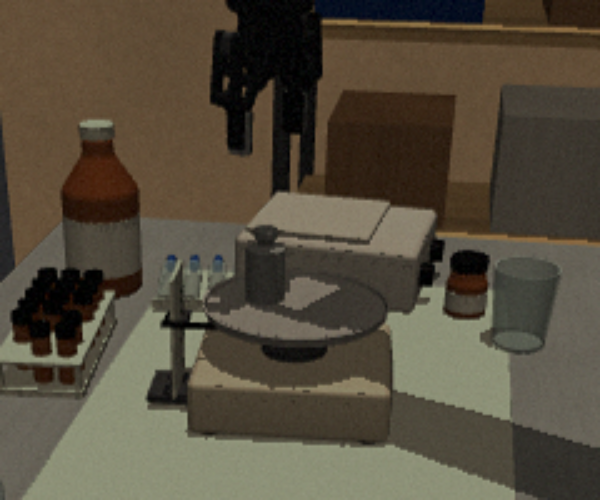

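Weight B stands upright at picture (265,270), and the pan has sunk part-way, so one weight is on. Going to C.

Request:
{"name": "send_rows", "arguments": {"increments": "0.1 0.1 0 0 0 0;0.24 0.22 0 0 0 0;0.38 0.36 0 0 0 0;0.52 0.49 0 0 0 0;0.66 0.62 0 0 0 0;0.8 0.76 0 0 0 0;0.92 0.87 0 0 0 0;1 0.95 0 0 0 0"}}

```text
time_s: 15.8
tcp_pos: [514.4, -66.5, 239.9]
eef_rot: [-0.624, -3.078, -0.0]
force: [-0.6, -0.2, -0.3]
width: 85.4
```

Request:
{"name": "send_rows", "arguments": {"increments": "0.1 0.1 0.05 0 0 0;0.24 0.22 0.1 0 0 0;0.38 0.36 0.18 0 0 0;0.52 0.49 0.26 0 0 0;0.66 0.62 0.34 0 0 0;0.8 0.76 0.4 0 0 0;0.92 0.87 0.45 0 0 0;1 0.95 0.5 0 0 0"}}

```text
time_s: 16.8
tcp_pos: [432.0, 122.8, 164.5]
eef_rot: [-0.624, -3.078, 0.0]
force: [-0.5, 0.1, 0.2]
width: 85.1
```

Run:
```python
from h import *
s=status.state();print(s["tcp_pos"],s["width"],s["force"],rows([418,155,22]))
```

```text
[431.95390646 122.83116823 164.45051992] 85.12097823953361 [-0.49142999  0.08916038  0.15814379] [0.1687683  0.16161485 0.94969348]
```

Request:
{"name": "send_rows", "arguments": {"increments": "0.08 0.08 0.05 0 0 0;0.15 0.14 0.1 0 0 0;0.17 0.16 0.22 0 0 0;0.17 0.16 0.4 0 0 0;0.17 0.16 0.58 0 0 0;0.17 0.16 0.76 0 0 0;0.17 0.16 0.88 0 0 0;0.17 0.16 0.95 0 0 0"}}

```text
time_s: 17.8
tcp_pos: [417.7, 153.3, 20.9]
eef_rot: [-0.626, -3.076, 0.002]
force: [-0.2, 0.5, -0.0]
width: 85.6
```

Request:
{"name": "send_rows", "arguments": {"increments": "0 0 0 0 0 0;0 0 0 0 0 0;0 0 0 0 0 0;0 0 0 0 0 0;0 0 0 0 0 0;0 0 0 0 0 0;0 0 0 0 0 0;0 0 0 0 0 0", "hand": 1}}

```text
time_s: 18.8
tcp_pos: [419.6, 153.8, 24.1]
eef_rot: [0.625, 3.077, 0.001]
force: [-2.5, -2.0, 6.0]
width: 35.9
```

Request:
{"name": "send_rows", "arguments": {"increments": "0 0 -0.07 0 0 0;0 0 -0.2 0 0 0;0 0 -0.36 0 0 0;0 0 -0.52 0 0 0;0 0 -0.68 0 0 0;0 0 -0.84 0 0 0;0 0 -0.95 0 0 0;0 0 -1 0 0 0"}}

```text
time_s: 19.8
tcp_pos: [418.7, 153.9, 173.4]
eef_rot: [0.625, 3.078, 0.001]
force: [-0.1, -0.1, -5.3]
width: 36.5
```

Run:
```python
from h import *
s=status.state();print(s["tcp_pos"],s["width"],s["force"],rows([530,-231,186]))
```

```text
[418.70211361 153.8514941  173.40123065] 36.52268678780251 [-0.0837893  -0.0742826  -5.31152066] [-1.68430372 -2.07275897 -0.08417533]
```

Request:
{"name": "send_rows", "arguments": {"increments": "-0.08 -0.1 -0.02 0 0 0;-0.18 -0.23 -0.04 0 0 0;-0.3 -0.37 -0.06 0 0 0;-0.42 -0.52 -0.08 0 0 0;-0.54 -0.67 -0.1 0 0 0;-0.66 -0.81 -0.1 0 0 0;-0.75 -0.92 -0.1 0 0 0;-0.81 -1 -0.1 0 0 0"}}

```text
time_s: 20.8
tcp_pos: [471.6, -32.4, 186.7]
eef_rot: [-0.626, -3.076, -0.0]
force: [0.1, 0.8, -5.2]
width: 36.1
```

Request:
{"name": "send_rows", "arguments": {"increments": "-0.1 -0.12 0 0 0 0;-0.22 -0.27 0 0 0 0;-0.34 -0.41 0 0 0 0;-0.46 -0.56 0 0 0 0;-0.57 -0.7 0 0 0 0;-0.67 -0.83 0 0 0 0;-0.75 -0.93 0 0 0 0;-0.81 -1 0 0 0 0"}}

```text
time_s: 21.8
tcp_pos: [525.6, -218.0, 187.6]
eef_rot: [-0.626, -3.078, -0.001]
force: [0.1, 0.8, -4.9]
width: 36.2
```

Request:
{"name": "send_rows", "arguments": {"increments": "-0.03 -0.04 0 0 0 0;-0.06 -0.07 0 0 0 0;-0.06 -0.07 0 0 0 0;-0.06 -0.07 0 0 0 0;-0.06 -0.07 0 0 0 0;-0.06 -0.07 0 0 0 0;-0.06 -0.07 0 0 0 0;-0.06 -0.07 0 0 0 0"}}

```text
time_s: 22.8
tcp_pos: [529.6, -230.3, 187.8]
eef_rot: [0.625, 3.079, -0.0]
force: [0.3, 0.6, -4.8]
width: 36.2
```

Run:
```python
from h import *
s=status.state();print(s["tcp_pos"],s["width"],s["force"],rows([530,-231,128]))
im=save("side","p3");cv2.imwrite("pics/p3c.png",cv2.resize(im[60:260,220:460],None,fx=2.5,fy=2.5)[:,:,::-1])
```

```text
[ 529.62257019 -230.3339363   187.83509721] 36.22339167898778 [ 0.32540014  0.6021522  -4.77039423] [-0.00403882 -0.00310839  0.39890074]
```

View pics/p3c.png

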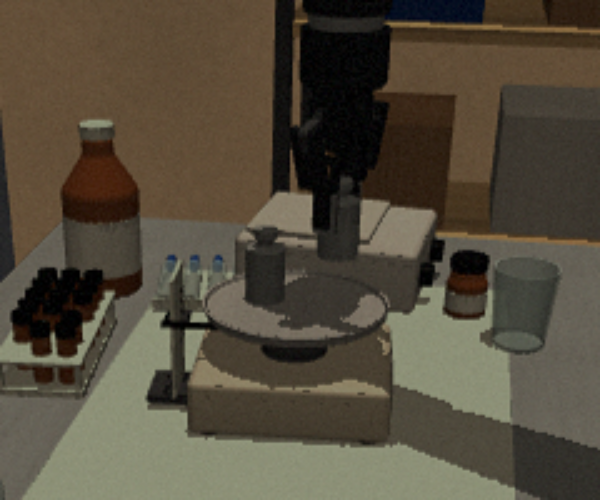

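C hangs upright at (338,225), clear of B at (265,270). Lowering.

Request:
{"name": "send_rows", "arguments": {"increments": "0 0 0.07 0 0 0;0 0 0.16 0 0 0;0 0 0.25 0 0 0;0 0 0.32 0 0 0;0 0 0.37 0 0 0;0 0 0.41 0 0 0;0 0 0.44 0 0 0;0 0 0.46 0 0 0"}}

```text
time_s: 23.85
tcp_pos: [529.8, -230.5, 119.3]
eef_rot: [0.625, 3.078, -0.0]
force: [-1.8, 0.9, -1.5]
width: 36.7
```

Request:
{"name": "send_rows", "arguments": {"increments": "0 0 0 0 0 0;0 0 0 0 0 0;0 0 0 0 0 0;0 0 0 0 0 0;0 0 0 0 0 0;0 0 0 0 0 0;0 0 0 0 0 0;0 0 0 0 0 0"}}

```text
time_s: 24.85
tcp_pos: [529.7, -230.5, 118.9]
eef_rot: [0.625, 3.078, -0.0]
force: [0.1, 0.3, -2.3]
width: 36.2
```

Request:
{"name": "send_rows", "arguments": {"increments": "0 0 0.01 0 0 0;0 0 0.02 0 0 0;0 0 0.03 0 0 0;0 0 0.035 0 0 0;0 0 0.035 0 0 0;0 0 0.035 0 0 0;0 0 0.035 0 0 0;0 0 0.035 0 0 0"}}

```text
time_s: 25.85
tcp_pos: [529.7, -230.4, 113.7]
eef_rot: [0.625, 3.078, -0.0]
force: [-0.3, 0.8, 0.3]
width: 36.5
```

Request:
{"name": "send_rows", "arguments": {"increments": "0 0 0 0 0 0;0 0 0 0 0 0;0 0 0 0 0 0;0 0 0 0 0 0;0 0 0 0 0 0;0 0 0 0 0 0;0 0 0 0 0 0;0 0 0 0 0 0", "hand": -1}}

```text
time_s: 26.85
tcp_pos: [529.6, -230.4, 113.6]
eef_rot: [-0.625, -3.079, 0.0]
force: [0.2, 0.1, 0.3]
width: 85.4
```

Request:
{"name": "send_rows", "arguments": {"increments": "0 0 -0.05 0 0 0;0 0 -0.15 0 0 0;0 0 -0.28 0 0 0;0 0 -0.42 0 0 0;0 0 -0.57 0 0 0;0 0 -0.72 0 0 0;0 0 -0.86 0 0 0;0 0 -1 0 0 0"}}

```text
time_s: 27.85
tcp_pos: [529.6, -230.5, 265.5]
eef_rot: [0.625, 3.078, -0.0]
force: [0.4, -0.2, 1.2]
width: 85.4
```

Run:
```python
from h import *
s=status.state();print(s["tcp_pos"],s["width"],s["force"])
im=save("side","p4");cv2.imwrite("pics/p4c.png",cv2.resize(im[130:230,260:410],None,fx=5,fy=5,interpolation=cv2.INTER_CUBIC)[:,:,::-1])
for q in("pan_centre","pointer","mark"):print(q,models.pinpoint("side",q)[:2])
```

```text
[ 529.648383   -230.45299383  265.45953489] 85.42146057767087 [ 0.41664216 -0.2428702   1.19556985]
pan_centre [{'position': [188.4, 337.5], 'p': 0.84}]
pointer []
mark [{'position': [188.9, 286.3], 'p': 0.77}]
```

View pics/p4c.png

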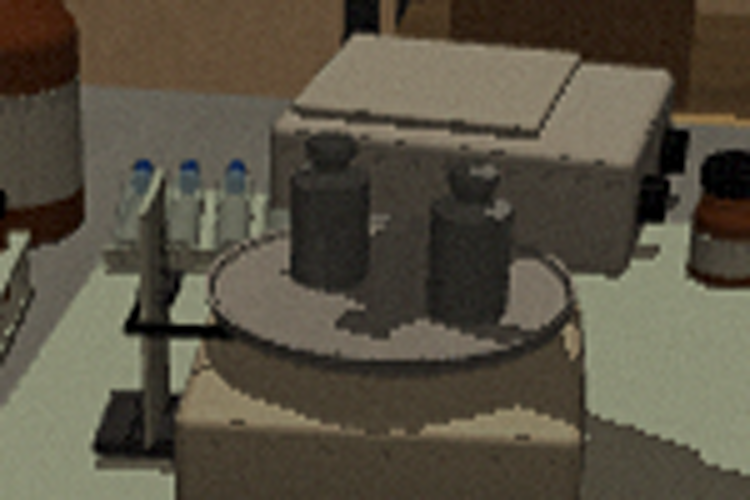

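Two weights stand upright at picture (330,215) and (470,250). The pointer meets the mark at (150,328), and the gripper is clear. Handing in.

```bash
python3 -c "
from plant import order
print(order.sign_off())"
```

```text
the job is handed in; nothing more can be done
None
```

I set two of the three big bare-steel knob weights (B, then C) on the pan one at a time. I lowered each slowly until the pan carried almost all of it, then let go. I handed the job in after about 28 s of the 58 s allowed.

- **After B:** it stood upright and the pan had sunk part-way. The arm height at release put the drop at about 15 mm, roughly half-way to the mark. I did not measure the pointer's height above the mark itself.
- **After C:** the last picture shows both weights upright and apart, and the pointer in line with the mark. The gripper was open, about 150 mm above where it let go, with forces near zero (1.2 N or less).
- **A check that failed:** in that last picture the network did not find the pointer, so "level with the mark" rests on my reading of the image. The arm height at release agrees: about 14 mm lower than for B.

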